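# Lock the spare peg into the bottle rack

## Robot

A 7-joint arm with a two-finger parallel gripper is mounted at the origin on the work surface. World frame = base frame: x ahead of the robot, y to its left, z up, the work surface at z = 0. Lengths are in mm, angles in rad, forces in N, time in s.
With the tool pointing down it reaches from about 400 to 850 mm from the base axis. Payload 10.4 kg.
Tool frame: the origin (TCP) lies on the centre line of the jaws, within the pads' length; the fingertips stand 22 mm ahead of it and the grasp point (between the pads) lies 3 mm ahead of it; z points along the fingers, y is the line along which they close (so a half turn about z gives the same grasp; the last joint's range is limited). The gripper opens to 87 mm and grips with 3 to 60 N. Pads are 19 mm wide; open, the fingers measure 117 mm over their backs; the gripper's body (75 mm by 190 mm) begins 51 mm behind the grasp point.
Start: joints at [1.253, 0.332, -0.065, 1.46, 0.022, 1.35, -0.088], TCP at [181.614, -598.052, 244.576] pointing down, gripper open.
Joint ranges: [-2.6, 2.6], [-0.5, 2.12], [-1.47, 1.34], [0.16, 2.42], [-1.27, 4.41], [0.06, 2.06], [-2.6, 2.6]. Speed limits (rad/s): [2.22, 2.22, 2.79, 2.79, 3.14, 3.14, 3.14].

## Interface

Orientations are given as a unit quaternion [x, y, z, w].
In Python, from bench import manip gives the robot as it stands. The module is installed in compiled form; this text tells all that it offers.
- The arm moves only by the tool send_rows, never from a script. Its argument "motion" is one flat list of numbers, 7 for each row, row after row: the shift along the tool's x, y, z in mm, then the turn, a rotation vector about the tool's x, y, z in rad, then the closure, from 0 (fully open) to 1 (shut). A call has 1 to 20 rows; each row is the pose to reach, as a shift and turn from the pose commanded when the call began, along the tool's axes at that moment; what a row does not reach only later rows make up. A row lasts 1/8 s, in which the tool goes at most 62.5 mm and 10.7 degrees, less where a joint would pass 70% of its speed; a pose out of reach is approached as far as the arm can. A call with a gripper value outside its range is refused whole. The fingers move at their own pace and stop on an object; the grip force is fixed at half the most. Time passes only in rows, so rows that repeat a pose let the fingers close. It gives the time, the measured TCP pose, the force, the opening and the grip force at its end, in the units of the state.
- manip.get_obs(): the state, without advancing time (a new reading comes with each control period).
- manip.snapshot(name): name is "scene" or "top" or "wrist"; returns a dict with "pixels" (400x640x3 uint8, blue, green, red), "z_map" (400x640 float32, mm along the optical axis (not along the pixel's ray), 0 where there is no reading), "camera_matrix" (3x3 intrinsics, pixels), "R" (3x3) and "t" (3): a world point X has camera coordinates R X + t; the wrist camera has in their place "hand_eye" (4x4, takes a point from camera to tool coordinates, whose origin is the TCP and whose axes are the flange's). Camera axes: x right, y down, z forward; pixel columns grow to the right and rows downward; lengths in mm; the calibration is good to about 2 mm. A picture is of the moment at which its call begins: read the wrist's pose just before it.
- manip.close_job(): hands the job in; it is judged then, once.
The state is a dict: "t": time; "joint_positions": joint angles; "dq": joint speeds; "effort": joint torques, N m; "ee_pos": TCP position; "tcp_rot": TCP orientation; "force": force on the tool from outside, world axes, zero at the start; "wrist_torque": the same for the moment, N m; "width": finger opening in mm; "gripper_force": force on a finger pad.
Only numpy, scipy, OpenCV 4.12 (cv2) and the standard library are available. Lean on these libraries where they do the work, as an engineer would, in place of code of your own. Each camera call takes 0.05 s, during which the arm holds its last target. There are 200 camera calls.

## Task

The bottle drying rack has one empty peg socket. Take the loose grey peg with the oblong foot (not the one with the round foot), line its foot up with the oblong slot, lower it until it has dropped fully home, then give it a quarter turn, either way, so that the foot is locked across the slot, and let go of it. Leave the round-footed stand and the bottle next to the socket where they are.

Things in the scene. Friction and masses are not known exactly. Their poses are not given: they have to be found in the camera images.
- peg: Spare bottle peg, grey plastic, loose, 60 g, 115 mm tall, upright on the ledge. Origin: centre of the foot's underside, z up. Foot: oblong, 50 mm along x, 22 along y, 10 high. Above it a round neck 20 mm across; from 30 to 115 mm up a flat paddle, 34 mm along x, 12 thick along y. Grip the paddle across its thickness (along y), about 90 mm up. A half turn about z looks the same.
- slot (a point): Centre of the slot at the top face (z = 32 mm) of the 110 mm square socket block at one end of the fixed grey rack; z up. Slot: 60 mm along x, 32 along y, chamfered, through an 8 mm plate. Under it a hollow 64 x 64 mm, floor 22 mm below this point: standing there, the peg's foot is wholly under the plate and turns freely; nothing stops it at a quarter turn. The tray with bottles lies towards -y.
- teat_stand: Teat stand, also grey and loose, upright on the ledge: same neck, paddle and height (115 mm) as the peg, but a round foot 52 mm across, 10 mm high. Origin: centre of its underside. Not wanted; it and the peg may have changed places.
- bottle: The nearer to the socket of two empty clear bottles standing mouth down on the rack's tray, loose, 62 mm across, 145 mm tall. Origin: centre of its mouth, 20 mm above the ledge, 130 mm from the slot. Not to be disturbed.

How it is judged (in metres and radians):
On the way:
1. the peg's foot has dropped home through the slot, still in line with it (z of peg in the frame of slot below -0.018 m and horizontal distance between peg and slot below 0.015 m and angle between peg's own z axis and vertical below 0.15 rad and angle between the x axis of peg and the x axis of slot, either way round below 0.5 rad), for 0.1 s.
At the end, for the whole second after the job is handed in: The peg stands upright (within 8 degrees) and at rest in the socket, its origin at least 18 mm below the top of the slot and within 15 mm of the slot's centre, with its foot turned at least 63 degrees out of line with the slot (a quarter turn is 90) (z of peg in the frame of slot below -0.018 m and horizontal distance between peg and slot below 0.015 m and angle between peg's own z axis and vertical below 0.15 rad and angle between the x axis of peg and the x axis of slot, either way round above 1.1 rad and linear speed of peg below 0.02 m/s and angular speed of peg below 0.5 rad/s); the robot touches nothing.
It fails at once if the round-footed stand is shifted by more than 30 mm or tipped by more than 17 degrees (distance of teat_stand from where it was at the start of the episode above 0.03 m or angle between teat_stand's own z axis and vertical above 0.3 rad).
It fails at once if the bottle beside the socket is shifted by more than 30 mm or tipped by more than 17 degrees (distance of bottle from where it was at the start of the episode above 0.03 m or angle between bottle's own z axis and vertical above 0.3 rad).
It also fails if it takes over 40 s, if anything falls off the work surface, if the arm or the gripper's body presses on something with over 40 N, if the wrist force passes 120 N, or if a joint passes its speed limit or range.

## Working session

There is one attempt and no reset: what is moved stays moved. The work goes in short steps, Python scripts to look and compute and a tool call to move; the robot and the scene stay as the last step left them, time stands still between calls to the robot, and variables do not carry over. Pictures are saved under pics/ and viewed, at most 10 in all, crops included, and the job is handed in when it is done.

Besides the shell and the picture viewer there is one more tool, called after ">>>" as a command line: name --argument value ..., lists and objects as JSON in quotes. send_rows: Moves the arm, as the interface text tells. Its arguments: {"type":"object","properties":{"motion":{"type":"array"}},"required":["motion"]}

```bash
mkdir -p pics; cat > h.py <<'E'
from bench import manip
import numpy as np, cv2
from scipy.spatial.transform import Rotation as Ro
def cloud(s):
    K=s["camera_matrix"];z=s["z_map"];v,u=np.mgrid[:400,:640]
    P=np.stack([(u-K[0,2])/K[0,0]*z,(v-K[1,2])/K[1,1]*z,z],-1)
    return (P-np.array(s["t"]))@np.array(s["R"])  # R^T(P-t)
E
python3 - <<'E'
from h import *
print(manip.get_obs())
for n in("scene","top"):
    s=manip.snapshot(n);cv2.imwrite(f"pics/{n}0.png",s["pixels"]);np.savez(f"{n}0.npz",**s)
    print(n,s["R"],s["t"],s["camera_matrix"])
E
```

```text
{'t': 0.0, 'joint_positions': array([ 1.2533958 ,  0.33285251, -0.06471547,  1.4609483 ,  0.02159963,
        1.34989285, -0.08850578]), 'dq': array([-0.00099606, -0.00044554, -0.00079949,  0.00046671, -0.00050493,
        0.0003172 ,  0.00137101]), 'effort': array([ 2.71438248e-04, -6.23260117e+01,  2.47428456e-02, -3.89892161e+01,
       -6.14063255e-02,  3.99382459e-02,  1.76983694e-04]), 'ee_pos': array([ 181.49365953, -597.69374264,  243.76270941]), 'tcp_rot': array([ 9.89153796e-01,  1.46881840e-01, -1.32987941e-04, -6.90005773e-04]), 'force': array([-0.4027644 , -0.54041359,  0.58326085]), 'wrist_torque': array([-0.01764366, -0.00896996, -0.02391257]), 'gripper_force': 0.0, 'width': 87.37230054443006}
scene [[ 0.58593322  0.81024598  0.01355396]
 [ 0.58792251 -0.41352905 -0.69522719]
 [-0.55770008  0.41532539 -0.71866226]] [-394.42049688 -237.37146951 1236.43217773] [[430.15440206   0.         314.83806516]
 [  0.         430.15440206 196.00105384]
 [  0.           0.           1.        ]]
top [[-0.00455782 -0.99989997 -0.0133896 ]
 [-0.99029713  0.00637297 -0.13881992]
 [ 0.13889136  0.01262697 -0.99022712]] [102.31493761 562.45649939 706.01608008] [[402.08339752   0.         319.27140405]
 [  0.         402.08339752 205.63759172]
 [  0.           0.           1.        ]]
```

View pics/top0.png

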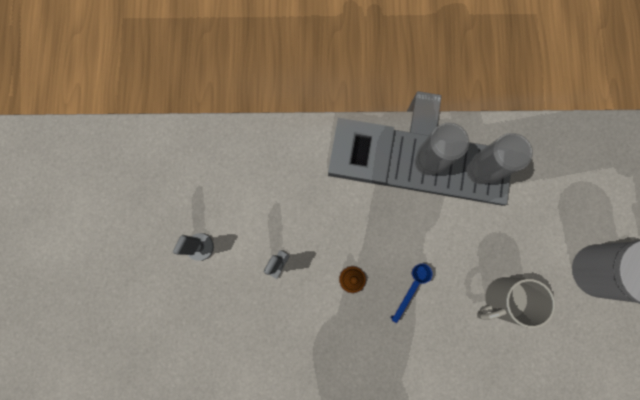

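View pics/scene0.png

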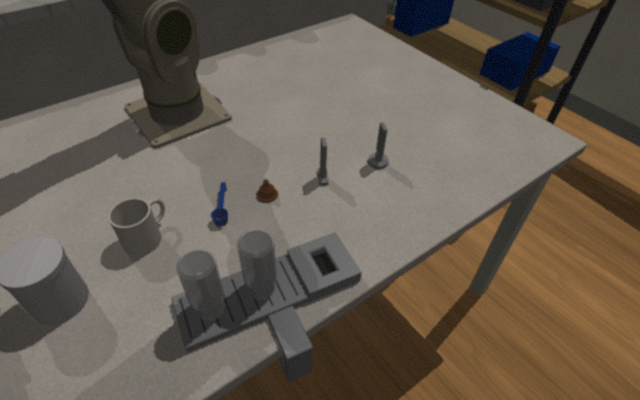

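The top view shows the round-footed stand at (200,246), the peg at about (277,263), the slot at (361,151) and the near bottle at about (445,150). The scene view agrees: the peg is at (323,165) and the round foot at (379,155). Next I'll measure them.

```bash
python3 - <<'E'
from h import *
s=dict(np.load("top0.npz"));W=cloud(s);img=s["pixels"]
def rect(m,name):
    P=W[m][:,:2].astype(np.float32); r=cv2.minAreaRect(P)
    b=cv2.boxPoints(r);e=b[1]-b[0];f=b[2]-b[1]; l=e if np.hypot(*e)>np.hypot(*f) else f
    print(name,m.sum(),"c",np.round(r[0],1),"size",np.round(r[1],1),"long ang",round(np.degrees(np.arctan2(l[1],l[0])),1),"z",np.round(np.percentile(W[m][:,2],[5,50,95]),1))
v,u=np.mgrid[:400,:640];Z=W[...,2]
print("table z",np.median(Z[300:380,100:250]))
for nm,(a,b,c,d) in dict(stand=(165,225,225,270),peg=(255,300,240,290)).items():
    R=(u>a)&(u<b)&(v>c)&(v<d)
    rect(R&(Z>111)&(Z<119),nm+" top"); rect(R&(Z>6)&(Z<14),nm+" foot"); rect(R&(Z>30),nm+" paddle")
B=(u>325)&(u<390)&(v>112)&(v<188)
rect(B&(Z>28)&(Z<36),"block top")
m=(B&(u>345)&(u<378)&(v>128)&(v<172)&(img.max(-1)<60)).astype(np.uint8)
c=max(cv2.findContours(m,0,2)[0],key=cv2.contourArea)
# slot rim pixels -> plane z=32
K=s["camera_matrix"];Rm=s["R"];t=s["t"];C=-Rm.T@t
def ray(p,z):
    d=(np.c_[p,np.ones(len(p))]@np.linalg.inv(K).T)@Rm; return C+d*((z-C[2])/d[:,2])[:,None]
b=cv2.boxPoints(cv2.minAreaRect(c));print("slot px",b);w=ray(b,32);print("slot c",w.mean(0),"edges",np.linalg.norm(w-np.roll(w,1,0),axis=1),np.degrees(np.arctan2(*(w-np.roll(w,1,0))[:,1::-1].T[[0,1]])))
rect((u>415)&(u<470)&(v>120)&(v<165)&(Z>140),"bottle top")
cv2.imwrite("pics/crop.png",np.hstack([cv2.resize(img[225:295,160:300],None,fx=4,fy=4),cv2.resize(img[110:180,325:385],None,fx=4,fy=4)]))
E
```

```text
table z 1.5998439839132934
stand top 144 c [490.  329.3] size [11.9 33.3] long ang -24.3 z [112.6 115.9 118. ]
stand foot 325 c [490.  341.9] size [76.7 51.4] long ang 89.8 z [ 9.  11.6 13.5]
stand paddle 447 c [483.2 214.1] size [250.9  32.9] long ang 86.6 z [ 36.5  94.8 117.9]
peg top 146 c [456.1 178.5] size [12.2 33.6] long ang -29.7 z [112.5 116.1 118.1]
peg foot 137 c [456.3 178.3] size [21.9 50. ] long ang -28.8 z [ 9.1 11.5 13.3]
peg paddle 259 c [463.4 141.9] size [ 29.  100.5] long ang -78.2 z [ 34.3 114.4 118.2]
block top 2574 c [672.1  19.1] size [110.  110.6] long ang -10.2 z [31.5 33.8 35.5]
slot px [[349.81082 163.13515]
 [354.64865 134.10811]
 [370.86484 136.8108 ]
 [366.027   165.83784]]
slot c [671.09220811  20.40002199  32.        ] edges [31.16522872 57.95994762 31.48288991 57.87215122] [  79.83253299  -10.08099563 -100.32796018  169.60475973]
bottle top 1329 c [575.3 -12.2] size [ 61.2 302.6] long ang -52.8 z [148.4 166.2 168.5]
```

View pics/crop.png

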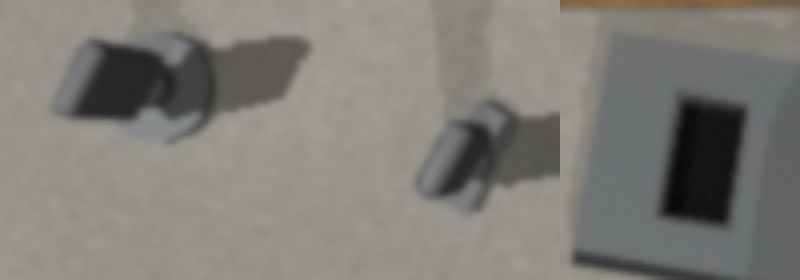

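Everything measured matches the given sizes: the peg is at (456,178.4) with yaw -29°, and the slot at (671.8,19.6) with yaw -10°. I'll grip at about 105 mm up, because with the peg home a lower grip would put the gripper's body below the bottle's top (165 mm).

```bash
cat >> h.py <<'E'
def rows(targets):
    "targets: x,y,z,tool-x yaw deg, tool pointing down -> shift and turn from the present pose"
    o=manip.get_obs();p=o["ee_pos"];R=Ro.from_quat(o["tcp_rot"])
    print("t",round(o["t"],2),"at",np.round(p,1),"yaw",np.round(np.degrees(np.arctan2(*R.as_matrix()[1::-1,0])),1),"q",np.round(o["joint_positions"],2),"F",np.round(o["force"],1),"w",round(o["width"],1))
    for x,y,z,a in targets:
        G=Ro.from_euler("z",a,degrees=True)*Ro.from_euler("x",180,degrees=True)
        print((x,y,z,a),np.round(R.inv().apply(np.array([x,y,z])-p),1),np.round((R.inv()*G).as_rotvec(),3))
E
python3 -c "
from h import *
rows([(330,-480,300,60),(470,-200,300,110),(456,178.4,240,151)])"
```

```text
t 0.1 at [ 181.5 -597.7  243.8] yaw 16.9 q [ 1.25  0.33 -0.06  1.46  0.02  1.35 -0.09] F [-0.3 -0.   0.7] w 87.0
(330, -480, 300, 60) [176.3 -69.6 -56.1] [-0.001 -0.    -0.752]
(470, -200, 300, 110) [ 391.6 -296.8  -55.8] [-1.000e-03 -1.000e-03 -1.625e+00]
(456, 178.4, 240, 151) [ 488.2 -662.9    4.6] [-1.000e-03 -1.000e-03 -2.341e+00]
```

>>> send_rows --motion '[176,-70,-56,0,0,-0.75,0,176,-70,-56,0,0,-0.75,0,176,-70,-56,0,0,-0.75,0,176,-70,-56,0,0,-0.75,0,392,-297,-56,0,0,-1.62,0,392,-297,-56,0,0,-1.62,0,392,-297,-56,0,0,-1.62,0,392,-297,-56,0,0,-1.62,0,392,-297,-56,0,0,-1.62,0,488,-663,5,0,0,-2.34,0,488,-663,5,0,0,-2.34,0,488,-663,5,0,0,-2.34,0,488,-663,5,0,0,-2.34,0,488,-663,5,0,0,-2.34,0,488,-663,5,0,0,-2.34,0,488,-663,5,0,0,-2.34,0,488,-663,5,0,0,-2.34,0,488,-663,5,0,0,-2.34,0,488,-663,5,0,0,-2.34,0,488,-663,5,0,0,-2.34,0]'

```text
t: 2.6
ee_pos: [456.2, 177.3, 239.6]
tcp_rot: [0.251, 0.968, -0.0, 0.0]
force: [0.9, 0.3, 0.4]
width: 87.1
gripper_force: 0.0
```

```bash
python3 - <<'E'
from h import *
rows([(456,178.4,170,151),(456,178.4,108,151)])
s=manip.snapshot("wrist");cv2.imwrite("pics/w1.png",s["pixels"])
K=s["camera_matrix"];z=s["z_map"];v,u=np.mgrid[:400,:640]
P=np.stack([(u-K[0,2])/K[0,0]*z,(v-K[1,2])/K[1,1]*z,z,np.ones_like(z)],-1)@np.array(s["hand_eye"]).T
o=manip.get_obs();W=P[...,:3]@Ro.from_quat(o["tcp_rot"]).as_matrix().T+o["ee_pos"]
for lo,hi in((105,122),(5,16)):
    m=((W[...,2]>lo)&(W[...,2]<hi)&(np.hypot(W[...,0]-456,W[...,1]-178)<45)&(z>0))
    if m.sum()>5:
        r=cv2.minAreaRect(W[m][:,:2].astype(np.float32));print(m.sum(),r,np.median(W[m][:,2]))
E
```

```text
t 2.6 at [456.2 177.3 239.6] yaw 150.9 q [ 0.44  0.12 -0.95  1.78  0.1   1.3   0.53] F [0.9 0.3 0.4] w 87.1
(456, 178.4, 170, 151) [ 0.7  0.9 69.6] [-0.     0.    -0.002]
(456, 178.4, 108, 151) [  0.8   0.9 131.6] [-0.     0.    -0.002]
427 ((453.0760192871094, 178.92874145507812), (11.152084350585938, 33.20939254760742), 61.22697830200195) 112.97045648590561
291 ((453.61907958984375, 179.46188354492188), (21.375179290771484, 49.753257751464844), 60.60991668701172) 8.668821398282887
```

>>> send_rows --motion '[2,1,60,0,0,0,0,2,1,95,0,0,0,0,2,1,125,0,0,0,0,2,1,132,0,0,0,0,2,1,132,0,0,0,0,2,1,132,0,0,0,1,2,1,132,0,0,0,1,2,1,132,0,0,0,1,2,1,132,0,0,0,1,2,1,132,0,0,0,1,2,1,132,0,0,0,1,2,1,132,0,0,0,1]'

```text
t: 4.15
ee_pos: [454.6, 180.0, 107.5]
tcp_rot: [0.251, 0.968, -0.0, -0.0]
force: [-0.1, 0.2, -1.2]
width: 25.0
gripper_force: 0.0
```

```bash
python3 -c "
from h import *
rows([(454.8,178.9,220,151),(671.8,19.6,210,170)])"
```

```text
t 4.15 at [454.6 180.  107.5] yaw 151.0 q [ 0.36  0.29 -0.92  1.93  0.26  1.05  0.39] F [-0.1  0.2 -1.2] w 25.0
(454.8, 178.9, 220, 151) [  -0.7   -0.9 -112.5] [-0.     0.    -0.001]
(671.8, 19.6, 210, 170) [-267.7  -34.8 -102.5] [-0.     0.    -0.332]
```

>>> send_rows --motion '[0,0,0,0,0,0,1,0,0,0,0,0,0,1,0,0,0,0,0,0,1,0,0,0,0,0,0,1]'

```text
t: 4.65
ee_pos: [454.6, 179.9, 107.5]
tcp_rot: [0.251, 0.968, -0.0, -0.0]
force: [0.2, 0.4, -0.6]
width: 11.6
gripper_force: 30.0
```

>>> send_rows --motion '[0,0,-50,0,0,0,1,0,0,-102,0,0,0,1,-50,-7,-102,0,0,-0.08,1,-100,-13,-102,0,0,-0.14,1,-150,-20,-102,0,0,-0.2,1,-200,-26,-102,0,0,-0.26,1,-240,-31,-102,0,0,-0.3,1,-260,-34,-102,0,0,-0.33,1,-267,-35,-102,0,0,-0.33,1,-267,-35,-102,0,0,-0.33,1,-267,-35,-102,0,0,-0.33,1,-267,-35,-102,0,0,-0.33,1]'

```text
t: 6.15
ee_pos: [670.7, 20.5, 209.9]
tcp_rot: [0.088, 0.996, -0.0, 0.0]
force: [-0.2, -0.8, -0.8]
width: 11.7
gripper_force: 30.0
```

```bash
python3 - <<'E'
from h import *
rows([(671.8,19.6,210,170),(671.8,19.6,135,170)])
for n in("wrist","scene","top"):
    s=manip.snapshot(n);np.savez(n+"2.npz",**s)
    if n!="top":cv2.imwrite(f"pics/{n}2.png",s["pixels"])
E
```

```text
t 6.15 at [670.7  20.5 209.9] yaw 169.9 q [ 0.45  0.58 -0.82  1.34  0.42  1.4   1.04] F [-0.2 -0.8 -0.8] w 11.7
(671.8, 19.6, 210, 170) [-1.2 -0.7 -0.1] [-0.     0.    -0.001]
(671.8, 19.6, 135, 170) [-1.2 -0.6 74.9] [-0.     0.    -0.001]
```

View pics/wrist2.png

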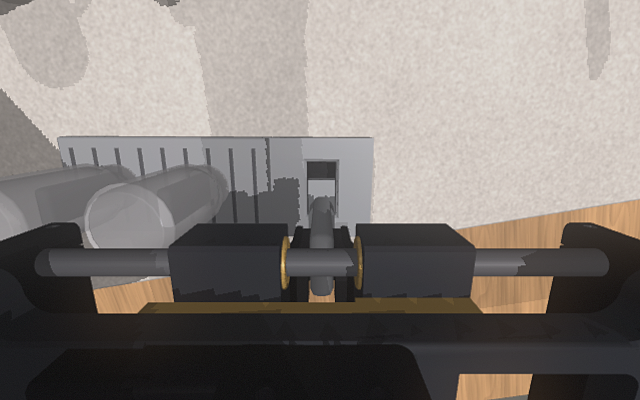

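View pics/scene2.png

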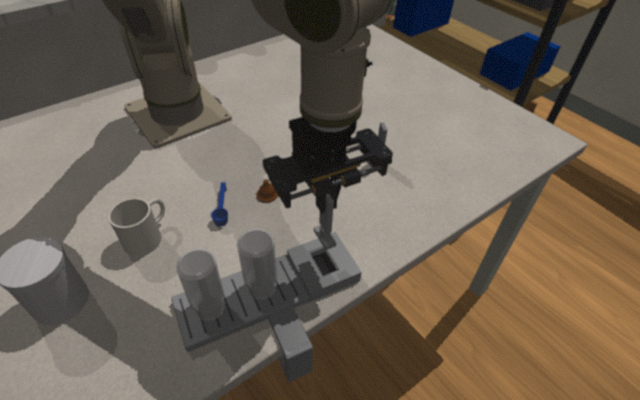

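The wrist view shows the peg held upright at (320,205-295), with the slot behind it at about (322,158-210) and in line. The scene view shows the peg above the block near (325,235). I'll measure the offset between peg and slot in the same wrist frame.

```bash
python3 - <<'E'
from h import *
o=manip.get_obs();Rt=Ro.from_quat(o["tcp_rot"]).as_matrix();p=o["ee_pos"]
s=dict(np.load("wrist2.npz"));K=s["camera_matrix"];z=s["z_map"];H=s["hand_eye"];v,u=np.mgrid[:400,:640]
T=(np.stack([(u-K[0,2])/K[0,0]*z,(v-K[1,2])/K[1,1]*z,z,np.ones_like(z)],-1)@H.T)[...,:3]
Zw=p[2]-T[...,2]
print("cam origin tool",H[:3,3])
def pr(n,m,d=T):
    q=d[m];print(n,m.sum(),"x",np.round(np.percentile(q[:,0],[1,50,99]),1),"y",np.round(np.percentile(q[:,1],[1,50,99]),1),"z",np.round(np.percentile(q[:,2],[1,50,99]),1))
near=(z>0)&(abs(T[...,0])<40)&(abs(T[...,1])<25)
for lo,hi in((98,103),(103,108),(108,113),(115,130),(130,180)): pr(f"peg {lo}",near&(Zw>lo)&(Zw<hi)) if (near&(Zw>lo)&(Zw<hi)).any() else None
top=(z>0)&(abs(Zw-32)<4)&(abs(T[...,0])<80)&(T[...,1]>-75)&(T[...,1]<75); pr("block",top)
for a in range(140,215,10):
    r=np.where(top[a,280:400])[0]+280; 
    g=np.where(np.diff(r)>5)[0]; print(a,[(r[i],r[i+1],np.round(T[a,r[i],:2],1),np.round(T[a,r[i+1],:2],1)) for i in g],"end",r[-1],np.round(T[a,r[-1]],1)) if len(r) else None
for c in (310,322,335):
    q=np.where(top[:,c])[0];g=np.where(np.diff(q)>3)[0];print("col",c,q[0],np.round(T[q[0],c],1),[(q[i],q[i+1],np.round(T[q[i],c],1),np.round(T[q[i+1],c],1)) for i in g])
t=dict(np.load("scene2.npz"));W=cloud(t)
m=(np.hypot(W[...,0]-672,W[...,1]-20)<35)&(W[...,2]>95)&(W[...,2]<140)
for lo,hi in((96,104),(104,109),(109,113),(113,118)):
    k=m&(W[...,2]>lo)&(W[...,2]<hi); pr(f"scene peg world {lo}",k,(W-p)@Rt) if k.any() else None
E
```

```text
cam origin tool [  68.05745489   -0.60353135 -138.92639179]
peg 103 28 x [25.2 25.4 25.7] y [-10.7   0.4   9.8] z [101.9 105.2 106.3]
peg 108 614 x [-14.3  16.7  25.5] y [-11.6  -0.9  10.1] z [ 97.4  98.9 101. ]
peg 115 31 x [2.4 6.3 7.8] y [-10.4  -7.2   8.7] z [80.3 88.3 94.1]
peg 130 390 x [-3.7 16.7 17.6] y [-10.   -0.8   9.1] z [30.3 55.  79.2]
block 7025 x [-47.4  14.5  55. ] y [-54.9  -1.   53.3] z [177.6 179.3 181.2]
140 [] end 373 [ 53.   53.7 179.6]
150 [] end 373 [ 42.6  54.2 179.7]
160 [] end 372 [ 32.2  53.3 178.2]
170 [(np.int64(305), np.int64(338), array([ 21. , -18.3]), array([21.2, 17.4]))] end 372 [ 21.2  54.1 180.1]
180 [(np.int64(304), np.int64(336), array([ 10.2, -19.5]), array([10.1, 15.4]))] end 371 [ 10.2  53.5 180.1]
190 [(np.int64(304), np.int64(338), array([ -1. , -19.6]), array([-1. , 17.8]))] end 371 [ -0.4  53.6 177.7]
200 [(np.int64(306), np.int64(336), array([-12.1, -17.5]), array([-12.4,  15.7]))] end 370 [-11.8  53.1 178.5]
210 [(np.int64(306), np.int64(336), array([-24. , -17.8]), array([-23.6,  15.8]))] end 370 [-23.5  53.6 179.1]
col 310 138 [ 55.  -12.5 179.2] []
col 322 138 [5.500e+01 1.000e-01 1.803e+02] []
col 335 138 [ 55.1  13.7 179.1] [(np.int64(160), np.int64(215), array([ 31.8,  14.1, 181. ]), array([-29.9,  14.8, 181. ]))]
scene peg world 96 13 x [-26.7 -18.8  22.8] y [-11.6 -10.7   9.5] z [105.9 106.4 107.7]
scene peg world 104 38 x [-28.1 -21.4  21.8] y [-11.7 -10.7   8.5] z [101.  103.2 105.2]
scene peg world 109 93 x [-28.  -14.4  22.9] y [-11.8  -3.7  10.4] z [ 96.8  97.8 100.5]
scene peg world 113 80 x [-28.  -11.9  21.1] y [-11.6  -5.2   9.8] z [92.6 96.  96.8]
```

In the wrist frame the foot centre is at about (0.5,-0.8) and the slot centre at about (0.7,-1.0), so they line up to within half a millimetre. Home should be about 92 mm down.

>>> send_rows --motion '[0,0,40,0,0,0,1,0,0,60,0,0,0,1,0,0,68,0,0,0,1,0,0,73,0,0,0,1,0,0,78,0,0,0,1,0,0,78,0,0,0,1]'

```text
t: 7.05
ee_pos: [671.2, 19.8, 131.8]
tcp_rot: [0.088, 0.996, -0.0, 0.0]
force: [-1.0, 0.9, -0.2]
width: 11.8
gripper_force: 30.0
```

No contact force, and the foot is below the plate's top. Lowering on.

>>> send_rows --motion '[0,0,5,0,0,0,1,0,0,9,0,0,0,1,0,0,11,0,0,0,1,0,0,12,0,0,0,1,0,0,13,0,0,0,1,0,0,13,0,0,0,1,0,0,13,0,0,0,1]'

```text
t: 7.92
ee_pos: [671.2, 19.7, 118.7]
tcp_rot: [0.088, 0.996, -0.0, 0.0]
force: [0.2, -0.6, -0.5]
width: 11.7
gripper_force: 30.0
```

The peg is about 21 mm below the slot top with no load on it. I'll raise it 1 mm for bottle clearance and turn it a quarter turn.

>>> send_rows --motion '[0,0,-1,0,0,0,1,0,0,-1,0,0,0.15,1,0,0,-1,0,0,0.3,1,0,0,-1,0,0,0.45,1,0,0,-1,0,0,0.6,1,0,0,-1,0,0,0.75,1,0,0,-1,0,0,0.9,1,0,0,-1,0,0,1.05,1,0,0,-1,0,0,1.2,1,0,0,-1,0,0,1.35,1,0,0,-1,0,0,1.5,1,0,0,-1,0,0,1.57,1,0,0,-1,0,0,1.57,1,0,0,-1,0,0,1.57,1]'

```text
t: 9.68
ee_pos: [671.1, 19.9, 119.6]
tcp_rot: [0.766, 0.643, 0.0, 0.0]
force: [0.3, 1.0, -0.4]
width: 11.9
gripper_force: 30.0
```

```bash
python3 - <<'E'
from h import *
rows([(671.8,19.6,117,80)])
s=manip.snapshot("scene");cv2.imwrite("pics/s3.png",cv2.resize(s["pixels"][150:360,150:430],None,fx=2.8,fy=2.8))
E
```

```text
t 9.68 at [671.1  19.9 119.6] yaw 80.0 q [ 0.26  0.57 -0.5   1.45  0.28  1.19 -0.45] F [ 0.3  1.  -0.4] w 11.9
(671.8, 19.6, 117, 80) [-0.1  0.7  2.6] [0. 0. 0.]
```

View pics/s3.png

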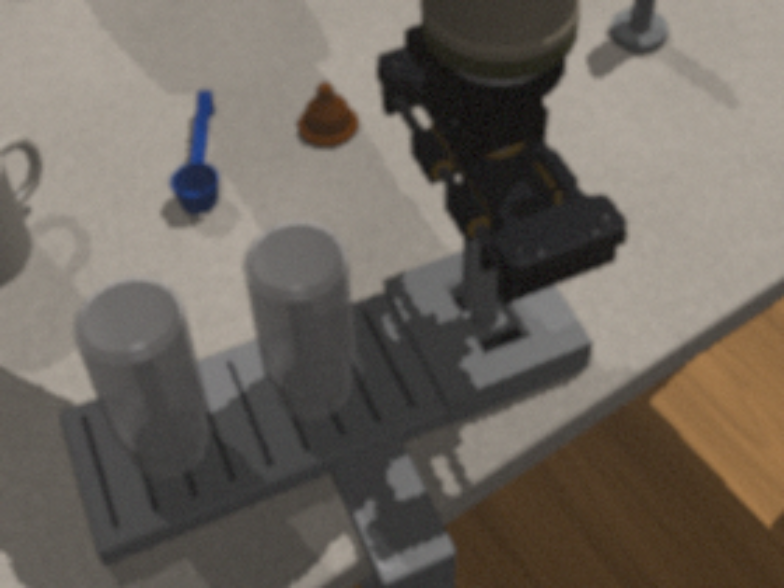

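The peg stands in the slot turned across it, and the bottles are untouched. Next I'll set it on the floor of the hollow, open and rise.

>>> send_rows --motion '[0,0,1,0,0,0,1,0,0,1.5,0,0,0,1,0,0,1.5,0,0,0,0.4,0,0,1.5,0,0,0,0.4,0,0,1.5,0,0,0,0.4,0,0,1.5,0,0,0,0.4,0,0,1.5,0,0,0,0.4,0,0,1.5,0,0,0,0.4,0,0,-10,0,0,0,0.4,0,0,-40,0,0,0,0.4,0,0,-90,0,0,0,0.4,0,0,-130,0,0,0,0.4,0,0,-130,0,0,0,0.4,0,0,-130,0,0,0,0.4]'

```text
t: 11.48
ee_pos: [671.0, 19.8, 249.5]
tcp_rot: [0.767, 0.642, -0.0, 0.0]
force: [-0.0, 0.1, -0.1]
width: 52.3
gripper_force: 0.0
```

```bash
python3 - <<'E'
from h import *
rows([])
s=manip.snapshot("scene");W=cloud(s)
cv2.imwrite("pics/s4.png",cv2.resize(s["pixels"][150:360,150:430],None,fx=2.8,fy=2.8))
m=(np.hypot(W[...,0]-672,W[...,1]-20)<40)&(W[...,2]>119)&(W[...,2]<132)
if m.any(): print(m.sum(),cv2.minAreaRect(W[m][:,:2].astype(np.float32)),np.median(W[m][:,2]))
E
```

```text
t 11.47 at [671.   19.8 249.5] yaw 79.9 q [ 0.26  0.48 -0.52  1.29  0.23  1.43 -0.42] F [-0.   0.1 -0.1] w 52.3
115 ((672.6339111328125, 17.2210693359375), (32.839962005615234, 11.561796188354492), 80.73393249511719) 124.24123088703574
```

View pics/s4.png

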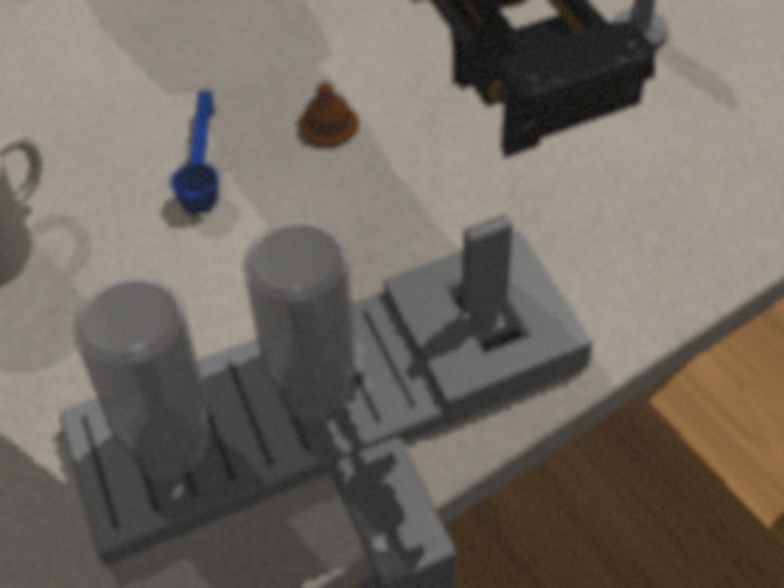

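The peg stands alone and upright, with its top at about 124 mm (125 is home), yaw 80.7° against the slot's -10°, and about 2 mm off centre. Handing in.

```bash
python3 -c "
from bench import manip
print(manip.close_job())"
```

```text
the job is handed in; nothing more can be done
None
```

I handed the job in with the oblong-footed peg standing in the socket, down at home depth, turned about 90° across the slot and released; the bottle and the round-footed stand were not touched, and no verdict came back.

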